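# Tipped bottle off the turntable, into the returns carton

## Robot

A 6-joint arm with a two-finger parallel gripper is mounted at the origin on the work surface. World frame = base frame: x ahead of the robot, y to its left, z up, the work surface at z = 0. Lengths are in mm, angles in degrees, forces in N, time in s.
With the tool pointing down it reaches from about 375 to 900 mm from the base axis. Payload 3.1 kg.
Tool frame: the origin (TCP) lies midway between the tips of the shut fingers; the grasp point (between the pads) lies 19 mm behind it (manip.tcp_to_grasp is the distance from the TCP to the grasp point, in mm); z points along the fingers, y is the line along which they close (so a half turn about z gives the same grasp; the last joint's range is limited). The gripper opens to 85 mm and grips with 20 to 120 N. Pads are 22 mm wide; open, the fingers measure 114 mm over their backs; the gripper's body (76 mm by 85 mm) begins 54 mm behind the grasp point. The pads swing forward as they close: fully open they stand 13 mm farther back than shut.
Start: joints at [-84.941, 30.224, 82.088, -0, 67.689, -10.227], TCP at [164.803, -602.857, 231.31] pointing down, gripper open.
Joint ranges: [-176.69, 176.69], [-43.24, 126.21], [12.49, 139.97], [-82, 262], [0, 151.66], [-163.58, 163.58]. Speed limits (degrees/s): [159.86, 159.86, 180, 180, 180, 180].

## Interface

Orientations are given as [roll, pitch, yaw] about the fixed x, y, z axes, in that order (R = Rz(yaw) Ry(pitch) Rx(roll)).
In Python, from station import manip gives the robot as it stands.
- The arm moves only by the tool jog_arm, never from a script. Its argument "increments" is text: rows parted by semicolons, each of 7 numbers parted by spaces: the turn, a rotation vector about the tool's x, y, z as a fraction of full scale, then the shift along the tool's x, y, z as a fraction of full scale, then the finger opening in mm, from 0 to 85.4. In form: wx wy wz x y z hand; .... A call has 1 to 12 rows; each row is the pose to reach, as a shift and turn from the pose commanded when the call began, along the tool's axes at that moment, turning the shorter way round; what a row does not reach only later rows make up. Full scale, the value 1, is 40 cm for a shift and 360 degrees for a turn. A row lasts 1/10 s, in which the tool goes at most 50 mm and 8.59 degrees, less where a joint would pass 70% of its speed; a pose out of reach is approached as far as the arm can. A call with a number of a shift or a turn outside -1 to 1 is refused whole. A call with a gripper value outside its range is refused whole. The fingers move at their own pace and stop on an object; the grip force is fixed at half the most. Time passes only in rows, so rows that repeat a pose let the fingers close. It gives the time, the measured TCP pose, the force, the opening and the grip force at its end, in the units of the state.
- manip.observe(): the state, without advancing time (a new reading comes with each control period).
- manip.grab_frame(name): name is "side" or "top" or "wrist"; returns (picture, depth): 420x560x3 uint8, blue, green, red; 420x560 float32, mm along the optical axis (not along the pixel's ray), 0 where there is no reading.
- manip.camera_info(name): a dict with "fx", "fy", "cx", "cy" (pixels), "camera_from_world" (4x4, takes a point from world to camera coordinates); the wrist camera has in their place "hand_eye" (4x4, takes a point from camera to tool coordinates, whose origin is the TCP and whose axes are the flange's). Camera axes: x right, y down, z forward; pixel columns grow to the right and rows downward; lengths in mm; the calibration is good to about 2 mm. A picture is of the moment at which its call begins: read the wrist's pose just before it. camera_info takes no time and is no camera call.
- manip.job_done(): hands the job in; it is judged then, once.
The state is a dict: "time": time; "joint_positions": joint angles; "qd": joint speeds; "effort": joint torques, N m; "tool_pos": TCP position; "tool_rot": TCP orientation; "ft_force": force on the tool from outside, world axes, zero at the start; "wrist_torque": the same for the moment, N m; "finger_gap": finger opening in mm; "grip_force": force on a finger pad.
Only numpy, scipy, OpenCV 4.12 (cv2) and the standard library are available. Lean on these libraries where they do the work, as an engineer would, in place of code of your own. Each camera call takes 0.05 s, during which the arm holds its last target. There are 200 camera calls.

## Task

A red bottle of thread locker has tipped over on the freely spinning turntable. Lift it off and lay it flat in the open cardboard carton, setting it down gently and leaving the two brass bushings standing on the turntable. Then close the carton: first fold the plain flap all the way down, then fold the flap with the red stripe all the way down over it.

Things in the scene. Friction and masses are not known exactly. Their poses are not given: they have to be found in the camera images.
- turntable: round turntable on the bench; its low round foot (150 mm across, 11 mm high) is fixed, on it a platter 260 mm across turns freely about the vertical axis with almost no friction. Origin on that axis, at bench level; the platter's flat top is 24 mm above the origin. No rim. Its own yaw means nothing.
- bottle: flat-sided red plastic bottle with white label and white nozzle, about 70 g, lying on its broad side on the platter. Body 75 mm long (x) by 40 mm wide (y) by 28 mm thick (z); neck and tapering nozzle go on to 75.5 mm from the origin in +x (24 mm wide at most), so 113 mm in all. Origin under the middle of the red body, on its lower face as it lies at the start; x points to the nozzle, z up.
- bushing_a: brass flanged bushing standing on the platter, flange (44 mm across, 10 mm high) down, sleeve 34 mm across, 45 mm high, about 250 g. Origin at the centre of its underside, z up.
- bushing_b: second brass bushing, the same as the first.
- carton: open cardboard carton fixed on the bench: outside 178 mm (x) by 158 mm (y), walls and floor 4 mm, side walls 64 mm high (the -y wall 69 mm). Origin at the centre of its underside, z up. The flaps hinge along its +y wall (plain flap) and its -y wall (flap with red stripe).
- inner_flap (a joint): angle of the plain flap, 174 mm (along x) by 75 mm by 4 mm. 0 = shut, flat over the carton; 1.57 = upright; more = leaning outwards; at most 2.6. Hinge line along the carton's x axis at carton y = +79 mm, z = 64 mm; shut, it reaches to carton y = +4 mm, its top face at z = 68 mm. A stiff hinge: it stays where it is left and moves with less than 2 N at its edge.
- inner_flap_edge (a point): middle of the free edge of the plain flap.
- outer_flap (a joint): angle of the flap with the red stripe (a stripe 22 mm wide along its free edge), 174 mm (along x) by 90 mm by 4 mm. 0 = shut, 1.57 = upright, more = leaning outwards; at most 2.6. Hinge line along the carton's x axis at carton y = -79 mm, z = 69 mm; shut, it reaches to carton y = +11 mm, its top face at z = 73 mm. It stays where it is left, like the other.
- outer_flap_edge (a point): middle of the free edge of the flap with the red stripe.
Mind the look-alikes: they are no part of the job. There is more than one size of the carton; the one meant has the size given above.

How it is judged (in metres and radians):
On the way, in this order (a step that is already met when the one before it is completed fails the run):
1. the bottle lies flat in the carton, let go and at rest, with both flaps still up (x of bottle in the frame of carton between -0.085 and 0.085 m and y of bottle in the frame of carton between -0.075 and 0.075 m and z of bottle in the frame of carton below 0.045 m and angle between bottle's own x axis and vertical between 1.2 and 1.94 rad and linear speed of bottle below 0.03 m/s and contact force between the fingers and bottle below 0.1 N and value of joint each of inner_flap, outer_flap above 0.6 rad), for 0.2 s.
2. the plain flap is down while the striped flap is still up (value of joint inner_flap below 0.17 rad and value of joint outer_flap above 0.6 rad), for 0.2 s.
3. the striped flap is down over it (value of joint each of inner_flap, outer_flap below 0.17 rad), for 0.2 s.
At the end, for the whole second after the job is handed in: The bottle lies in the carton (origin within the walls and less than 45 mm above the carton's underside, its long axis within about 21 degrees of level), released and at rest; both flaps are shut to within 0.17 rad; both bushings stand upright (within 0.15 rad) on the turntable (all of step 3 and x of bottle in the frame of carton between -0.085 and 0.085 m and y of bottle in the frame of carton between -0.075 and 0.075 m and z of bottle in the frame of carton below 0.045 m and angle between bottle's own x axis and vertical between 1.2 and 1.94 rad and linear speed of bottle below 0.03 m/s and contact force between the fingers and bottle below 0.1 N and angle between each of bushing_a, bushing_b's own z axis and vertical below 0.15 rad and horizontal distance between each of bushing_a, bushing_b and turntable below 0.13 m and height (world z) of each of bushing_a, bushing_b above 0.018 m); the robot touches nothing.
It fails at once if the bottle is dropped into the carton (faster than 0.8 m/s between its walls) (x of bottle in the frame of carton between -0.085 and 0.085 m and y of bottle in the frame of carton between -0.075 and 0.075 m and z of bottle in the frame of carton below 0.06 m and linear speed of bottle above 0.8 m/s).
It fails at once if a brass bushing is knocked over (tilted more than 0.6 rad) (angle between any of bushing_a, bushing_b's own z axis and vertical above 0.6 rad).
It also fails if it takes over 61 s, if anything falls off the work surface, if the arm or the gripper's body presses on something with over 40 N, if the wrist force passes 120 N, or if a joint passes its speed limit or range.

## Working session

There is one attempt and no reset: what is moved stays moved. The work goes in short steps, Python scripts to look and compute and a tool call to move; the robot and the scene stay as the last step left them, time stands still between calls to the robot, and variables do not carry over. Pictures are saved under pics/ and viewed, at most 10 in all, crops included, and the job is handed in when it is done.

Besides the shell and the picture viewer there is one more tool, called by a JSON object that holds its "api" and its "payload". jog_arm: Moves the arm, as the interface text tells. Shift numbers are shares of 40 cm and turn numbers shares of 360 degrees, none past 1 either way. Its arguments: {"type":"object","properties":{"increments":{"type":"string"}},"required":["increments"]}

```bash
ls; mkdir -p pics
cat > h.py <<'E'
import numpy as np, cv2
from station import manip
from scipy.spatial.transform import Rotation as R
def cam(n):
    c=manip.camera_info(n)
    K=np.array([[c['fx'],0,c['cx']],[0,c['fy'],c['cy']],[0,0,1]])
    if n=='wrist':
        s=manip.observe(); T=np.eye(4); T[:3,:3]=R.from_euler('xyz',s['tool_rot'],degrees=True).as_matrix(); T[:3,3]=s['tool_pos']
        return K,T@np.array(c['hand_eye'])
    return K,np.linalg.inv(np.array(c['camera_from_world']))
def pts(K,W,depth):
    v,u=np.mgrid[:420,:560]
    P=np.stack([(u-K[0,2])/K[0,0]*depth,(v-K[1,2])/K[1,1]*depth,depth],-1)
    return P@W[:3,:3].T+W[:3,3]
def ray(K,W,uv,z):
    d=W[:3,:3]@np.linalg.inv(K)@np.array([uv[0],uv[1],1.]); o=W[:3,3]
    return o+d*(z-o[2])/d[2]
def inc(pos):
    s=manip.observe(); M=R.from_euler('xyz',s['tool_rot'],degrees=True).as_matrix()
    return M.T@(np.array(pos)-s['tool_pos'])/400
E
python3 - <<'E'
from h import *
print(manip.observe())
for n in('top','side'):
    K,W=cam(n); im,d=manip.grab_frame(n); cv2.imwrite(f'pics/{n}0.png',im); np.save(n+'0.npy',d); print(n,K,W)
E
```

```text
pics
{'time': 0.0, 'joint_positions': array([-8.49415895e+01,  3.02804817e+01,  8.21580494e+01, -1.36647711e-03,
        6.76903731e+01, -1.02286791e+01]), 'qd': array([ 0.02220432,  0.03462971, -0.01494037, -0.0533913 ,  0.01204624,
        0.02249463]), 'effort': array([-8.24470135e-04, -4.42353487e+01, -1.78024185e+01, -2.28643626e-04,
        8.46963987e-03,  1.21415718e-05]), 'tool_pos': array([ 164.72609923, -602.13593404,  230.30815425]), 'tool_rot': array([-1.79872920e+02, -2.16475010e-02,  1.52875857e+01]), 'ft_force': array([ 0.24545776,  0.34211335, -0.03239364]), 'wrist_torque': array([ 0.02566732, -0.00344428, -0.00135339]), 'grip_force': 0.0, 'finger_gap': 85.2619394036393}
top [[381.41303263   0.         278.73333595]
 [  0.         381.41303263 208.24260739]
 [  0.           0.           1.        ]] [[ 2.79910654e-02 -9.82054556e-01  1.86508310e-01  2.95510608e+02]
 [-9.99564693e-01 -2.92385851e-02 -3.94086990e-03  1.12174585e+02]
 [ 9.32338833e-03 -1.86316812e-01 -9.82445479e-01  9.67314338e+02]
 [ 0.00000000e+00  0.00000000e+00  0.00000000e+00  1.00000000e+00]]
side [[510.78497598   0.         284.62841439]
 [  0.         510.78497598 209.08830646]
 [  0.           0.           1.        ]] [[-8.35082862e-01 -3.71217997e-01  4.05997306e-01 -1.24831998e+02]
 [-5.50124006e-01  5.64093403e-01 -6.15761489e-01  1.01049183e+03]
 [-4.38655442e-04 -7.37560731e-01 -6.75280664e-01  1.02233102e+03]
 [ 0.00000000e+00  0.00000000e+00  0.00000000e+00  1.00000000e+00]]
```

View pics/top0.png

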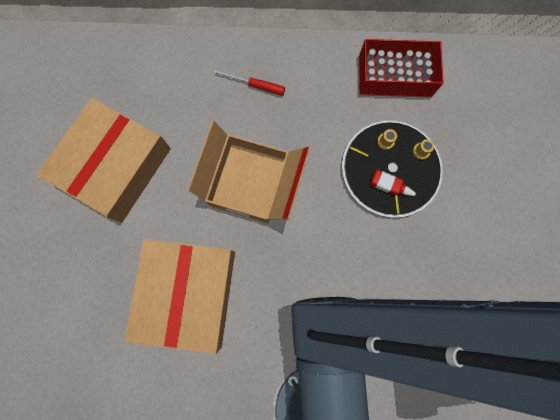

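View pics/side0.png

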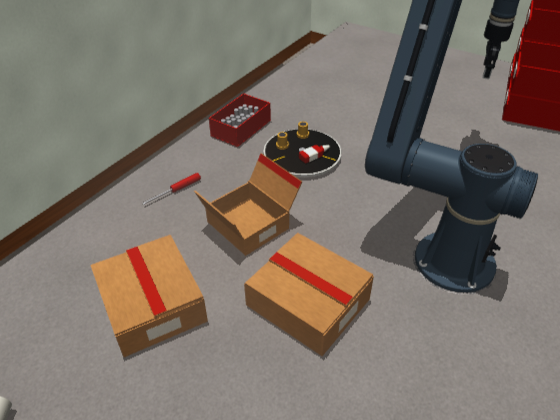

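Top view: the red bottle is on the turntable at (390,183), with its nozzle at (413,192). The bushings are at (388,138) and (424,150). The open carton is at (250,180), with the plain flap at (208,158) and the striped flap at (292,183). Red look-alikes are the screwdriver (265,86) and the crate (400,68). The closed cartons at (105,160) and (180,297) are also look-alikes. I choose the bottle on the platter and the only open carton.

Run:
```python
from h import *
im=cv2.imread('pics/top0.png'); d=np.load('top0.npy'); K,W=cam('top'); P=pts(K,W,d)
hsv=cv2.cvtColor(im,cv2.COLOR_BGR2HSV)
roi=np.zeros(d.shape,bool); roi[120:218,340:444]=1
z=P[...,2]
red=roi&((hsv[...,0]<8)|(hsv[...,0]>172))&(hsv[...,1]>130)&(hsv[...,2]>60)
print('red n',red.sum(), np.median(P[red],0))
box=roi&(z>33)&(z<62)
n,l,s,c=cv2.connectedComponentsWithStats(box.astype(np.uint8))
for i in range(1,n):
    if s[i,4]>15: 
        m=l==i; q=P[m]; print(s[i],c[i],'med',np.median(q,0).round(1),'zp',np.percentile(q[:,2],[5,50,95]).round(1), cv2.minAreaRect(q[:,:2].astype(np.float32)))
high=roi&(z>60)
n,l,s,c=cv2.connectedComponentsWithStats(high.astype(np.uint8))
for i in range(1,n):
    if s[i,4]>15: q=P[l==i];print('high',c[i],q.mean(0).round(1),q[:,:2].min(0),q[:,:2].max(0),np.median(q[:,2]))
# platter: top level
pl=roi&(abs(z-24)<6); q=P[pl]
(cx,cy),r=cv2.minEnclosingCircle(q[:,:2].astype(np.float32)); print('platter',cx,cy,r,np.median(q[:,2]))
# carton floor, rim
c2=np.zeros_like(roi); c2[115:228,185:315]=1
f=c2&(hsv[...,1]>60)&(abs(z-5)<5); 
n,l,s,c=cv2.connectedComponentsWithStats(f.astype(np.uint8)); i=1+s[1:,4].argmax(); q=P[l==i]; print('floor',cv2.minAreaRect(q[:,:2].astype(np.float32)),np.median(q[:,2]))
f=c2&(z>58)
q=P[f]; print(q.shape, cv2.minAreaRect(q[:,:2].astype(np.float32)), q[:,2].max())
cv2.imwrite('pics/crop.png',np.hstack([cv2.resize(im[115:220,185:315],None,fx=3,fy=3,interpolation=2),cv2.resize(im[115:220,335:448],None,fx=3,fy=3,interpolation=2)]))
```

```text
red n 307 [ 540.89691923 -174.63742245   52.24068519]
[377 133  18  17 120] [384.025 142.85 ] med [ 646.4 -152.5   38.1] zp [34.1 38.1 57.9] ((654.3209838867188, -159.56927490234375), (42.46885299682617, 34.64424133300781), 53.160606384277344)
[413 143  17  16 126] [419.1031746  152.16666667] med [ 623.7 -241.3   37.8] zp [33.7 37.8 57.3] ((630.2993774414062, -248.58616638183594), (41.709938049316406, 32.12342071533203), 43.545589447021484)
[370 170  45  26 623] [389.48154093 183.82985554] med [ 538.2 -162.6   52.3] zp [40.1 52.3 55.8] ((536.8535766601562, -175.68162536621094), (113.46772003173828, 40.0150032043457), 67.33226013183594)
high [389.05660377 136.27672956] [ 656.3 -160.9   70.2] [ 641.34609015 -179.08253894] [ 673.13307569 -145.1054554 ] 70.8964397424246
high [426.06626506 146.37951807] [ 630.7 -250.    75.7] [ 295.51060812 -270.89298118] [649.67456724 112.17458496] 70.88975256713928
platter 590.1083984375 -179.55702209472656 130.26121520996094 25.755987243923073
floor ((550.423095703125, 190.31166076660156), (146.13429260253906, 161.9016876220703), 74.94407653808594) 5.644659826448958
(3542, 3) ((477.3059997558594, 193.6144256591797), (241.53140258789062, 316.84466552734375), 76.81285095214844) 967.314337523982
```

View pics/crop.png

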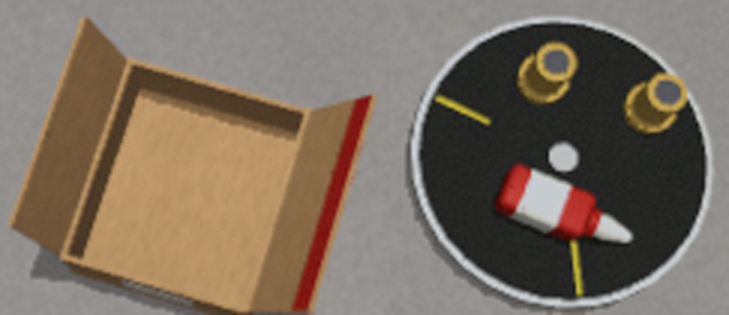

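Run:
```python
from h import *
im=cv2.imread('pics/top0.png'); d=np.load('top0.npy'); K,W=cam('top'); P=pts(K,W,d)
hsv=cv2.cvtColor(im,cv2.COLOR_BGR2HSV); z=P[...,2]
print('knob z',z[160:175,385:400].min(),z[160:175,385:400].max())
c2=np.zeros(z.shape,bool); c2[115:228,185:315]=1; c2&=(d>0)&(hsv[...,1]>60)
a=np.radians(-15.06)
C=(P[...,:2]-[550.4,190.3])@np.array([[np.cos(a),-np.sin(a)],[np.sin(a),np.cos(a)]])
for nm,m in (('+x',c2&(C[...,0]>60)&(abs(C[...,1])<60)),('-x',c2&(C[...,0]<-60)&(abs(C[...,1])<60))):
    m=m&(z>59)&(z<70); print(nm,m.sum(),np.percentile(C[m][:,0],[2,25,50,75,98]).round(1),np.polyfit(C[m][:,1],C[m][:,0],1))
red=c2&((hsv[...,0]<8)|(hsv[...,0]>172))&(hsv[...,1]>130)
print('stripe',red.sum(),np.percentile(C[red],[2,50,98],axis=0).round(1),np.percentile(z[red],[2,50,98]))
for nm,m in(('plain',c2&(C[...,1]>60)&(z>50)),('striped',c2&(C[...,1]<-60)&(z>50))):
    q=np.c_[C[m],z[m]]; print(nm,len(q),q.min(0).round(),q.max(0).round()); 
    h=np.histogram(q[:,2],bins=np.arange(50,160,10))[0]
    print([(zz,np.median(q[abs(q[:,2]-zz)<4][:,1]).round(1)) for zz in range(60,156,10) if (abs(q[:,2]-zz)<4).any()])
    s=q[(q[:,2]>70)]; print(np.degrees(np.arctan2(*np.polyfit(s[:,2],s[:,1],1)[:1],1)), np.polyfit(s[:,0],s[:,1],1), s[:,0].min(),s[:,0].max(), np.polyfit(s[:,2],s[:,1],1))
```

```text
knob z 20.841213733474433 54.69961920337278
+x 118 [79.3 80.  81.  82.3 84.3] [-2.2611836e-03  8.1270744e+01]
-x 98 [-94.2 -93.5 -92.4 -91.3 -90. ] [ 2.04943439e-03 -9.23386577e+01]
stripe 376 [[ -87.7 -127.5]
 [  -7.7 -122. ]
 [  77.3 -116.2]] [128.47155472 138.69137977 148.5031317 ]
plain 1649 [-94.  61.  50.] [ 83. 105. 139.]
[(60, np.float64(72.4)), (70, np.float64(77.3)), (80, np.float64(81.3)), (90, np.float64(85.0)), (100, np.float64(88.4)), (110, np.float64(91.9)), (120, np.float64(95.4)), (130, np.float64(98.9)), (140, np.float64(101.7))]
19.657306169990935 [-7.09497400e-04  9.08335856e+01] -91.83934172326647 82.38560667777476 [ 0.35721138 52.75102952]
striped 1651 [ -94. -132.   50.] [ 84. -61. 151.]
[(60, np.float64(-69.1)), (70, np.float64(-80.2)), (80, np.float64(-87.1)), (90, np.float64(-93.3)), (100, np.float64(-99.4)), (110, np.float64(-105.5)), (120, np.float64(-111.5)), (130, np.float64(-117.2)), (140, np.float64(-122.9)), (150, np.float64(-128.6))]
-31.59547825664736 [ 3.08517029e-03 -1.06562691e+02] -92.49100647486662 83.39498605863851 [ -0.61509532 -37.65169481]
```

```bash
cat >> h.py <<'E'
def rel(p0,y0,p1,y1):
    a=np.radians(y0); M=np.array([[np.cos(a),np.sin(a),0],[np.sin(a),-np.cos(a),0],[0,0,-1]])
    return 'wz %.4f '%((y0-y1)/360)+'xyz %.4f %.4f %.4f'%tuple(M.T@(np.array(p1)-p0)/400)
def c2w(x,y,z):
    a=np.radians(-15.06); return np.array([544.5+np.cos(a)*x-np.sin(a)*y,189.6+np.sin(a)*x+np.cos(a)*y,z])
E
python3 - <<'E'
from h import *
d=np.load('top0.npy'); K,W=cam('top'); P=pts(K,W,d); 
print(P[164:171:2,389:398:2,2].round(0))
p0=[164.8,-602.9,231.3];m=[400,-330,220];t=[544,-158.5,180]
print(rel(p0,15.29,m,41.3)); print(rel(m,41.3,t,67.3))
E
```

```text
[[26. 26. 25. 25. 22.]
 [28. 27. 27. 24. 28.]
 [28. 27. 27. 29. 25.]
 [25. 25. 24. 25. 26.]]
wz -0.0722 xyz 0.7471 -0.5030 0.0283
wz -0.0722 xyz 0.5534 -0.0845 0.1000
```

{"api": "jog_arm", "payload": {"increments": "0 0 -0.0722 0.747 -0.503 0.028 60; 0 0 -0.0722 0.747 -0.503 0.028 60; 0 0 -0.0722 0.747 -0.503 0.028 60; 0 0 -0.0722 0.747 -0.503 0.028 60; 0 0 -0.0722 0.747 -0.503 0.028 60; 0 0 -0.0722 0.747 -0.503 0.028 60; 0 0 -0.0722 0.747 -0.503 0.028 60; 0 0 -0.0722 0.747 -0.503 0.028 60; 0 0 -0.0722 0.747 -0.503 0.028 60; 0 0 -0.0722 0.747 -0.503 0.028 60; 0 0 -0.0722 0.747 -0.503 0.028 60"}}

```text
time: 1.2
tool_pos: [399.2, -331.5, 220.1]
tool_rot: [180.0, 0.0, 41.2]
ft_force: [-0.3, 0.1, 0.1]
finger_gap: 60.1
grip_force: 0.0
```

{"api": "jog_arm", "payload": {"increments": "0 0 -0.0722 0.553 -0.085 0.1 60; 0 0 -0.0722 0.553 -0.085 0.1 60; 0 0 -0.0722 0.553 -0.085 0.1 60; 0 0 -0.0722 0.553 -0.085 0.1 60; 0 0 -0.0722 0.553 -0.085 0.1 60; 0 0 -0.0722 0.553 -0.085 0.1 60; 0 0 -0.0722 0.553 -0.085 0.1 60; 0 0 -0.0722 0.553 -0.085 0.1 60; 0 0 -0.0722 0.553 -0.085 0.1 60"}}

```text
time: 2.1
tool_pos: [543.1, -160.3, 180.4]
tool_rot: [180.0, 0.0, 67.1]
ft_force: [-0.5, -0.7, 0.0]
finger_gap: 60.1
grip_force: 0.0
```

Run:
```python
from h import *
s=manip.observe(); K,W=cam('wrist'); im,d=manip.grab_frame('wrist'); cv2.imwrite('pics/w1.png',im)
print(s['time'],s['tool_pos'],s['tool_rot'],s['finger_gap'],W[:3,3])
P=pts(K,W,d); z=P[...,2]
m=((z>42)&(z<60)&(d>0)&(np.linalg.norm(P[...,:2]-[540,-165],axis=-1)<85)).astype(np.uint8)
n,l,st,c=cv2.connectedComponentsWithStats(m); i=1+st[1:,4].argmax(); q=P[l==i]
print(cv2.minAreaRect(q[:,:2].astype(np.float32)),np.percentile(q[:,2],[5,50,95]))
hsv=cv2.cvtColor(im,cv2.COLOR_BGR2HSV); red=((hsv[...,0]<8)|(hsv[...,0]>172))&(hsv[...,1]>130)&(z>45)&(z<60)&(l==i)
q=P[red]; print('red',cv2.minAreaRect(q[:,:2].astype(np.float32)))
```

```text
2.1 [ 543.11961384 -160.28975342  180.41700168] [1.79982230e+02 1.65458783e-02 6.71125937e+01] 60.086780140082226 [574.70537347 -82.71704262 322.60472716]
((537.7476196289062, -173.3934326171875), (110.53787231445312, 40.137672424316406), 68.47032165527344) [45.25815051 51.08420644 52.55049019]
red ((542.6712646484375, -160.28890991210938), (82.48522186279297, 38.5635986328125), 68.38676452636719)
```

View pics/w1.png

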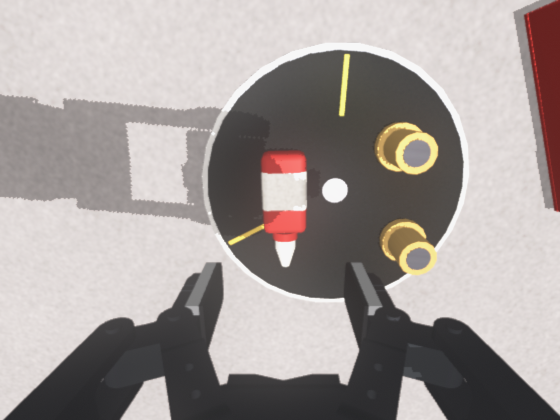

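{"api": "jog_arm", "payload": {"increments": "0 0 -0.0025 0.003 0 0.1 60; 0 0 -0.0025 0.003 0 0.2 60; 0 0 -0.0025 0.003 0 0.28 58; 0 0 -0.0025 0.003 0 0.33 58; 0 0 -0.0025 0.003 0 0.36 56; 0 0 -0.0025 0.003 0 0.375 56; 0 0 -0.0025 0.003 0 0.382 56; 0 0 -0.0025 0.003 0 0.385 56; 0 0 -0.0025 0.003 0 0.385 56"}}

```text
time: 3.05
tool_pos: [544.8, -157.7, 27.0]
tool_rot: [179.9, 0.0, 68.2]
ft_force: [-0.1, -0.8, 0.2]
finger_gap: 55.8
grip_force: 0.0
```

{"api": "jog_arm", "payload": {"increments": "0 0 0 0 0 0 48; 0 0 0 0 0 0 44; 0 0 0 0 0 0 42; 0 0 0 0 0 0 38; 0 0 0 0 0 0 34; 0 0 0 0 0 0 30; 0 0 0 0 0 0 30; 0 0 0 0 0 0 30"}}

```text
time: 3.85
tool_pos: [544.5, -157.5, 26.7]
tool_rot: [180.0, 0.0, 68.2]
ft_force: [-0.3, 0.3, 5.8]
finger_gap: 38.8
grip_force: 59.9
```

{"api": "jog_arm", "payload": {"increments": "0 0 0 0 0 -0.01 30; 0 0 0 0 0 -0.03 30; 0 0 0 0 0 -0.08 30; 0 0 0 0 0 -0.15 30; 0 0 0 0 0 -0.23 30; 0 0 0 0 0 -0.32 30; 0 0 0 0 0 -0.4 30; 0 0 0 0 0 -0.44 30; 0 0 0 0 0 -0.44 30; 0 0 0 0 0 -0.44 30"}}

```text
time: 4.85
tool_pos: [543.8, -157.2, 202.0]
tool_rot: [-180.0, -0.0, 68.2]
ft_force: [-0.7, -0.2, -0.7]
finger_gap: 38.7
grip_force: 60.4
```

Run:
```python
from h import *
s=manip.observe(); K,W=cam('side'); im,d=manip.grab_frame('side'); cv2.imwrite('pics/s1.png',cv2.resize(im[60:300,180:460],None,fx=2,fy=2))
p=s['tool_pos'];print(p,s['finger_gap'],s['grip_force'],s['ft_force'],s['joint_positions'])
print(rel(p,68.2,c2w(0,0,0)+[0,0,p[2]],164.94))
```

```text
[ 543.78110026 -157.17929216  201.95228643] 38.73900952553359 60.433151721954346 [-0.7492593  -0.23449048 -0.7222142 ] [-2.74301566e+01  2.77879001e+01  9.24309716e+01 -1.36091290e-03
  5.98037617e+01 -5.59996417e+00]
wz -0.2687 xyz 0.8056 -0.3203 0.0000
```

View pics/s1.png

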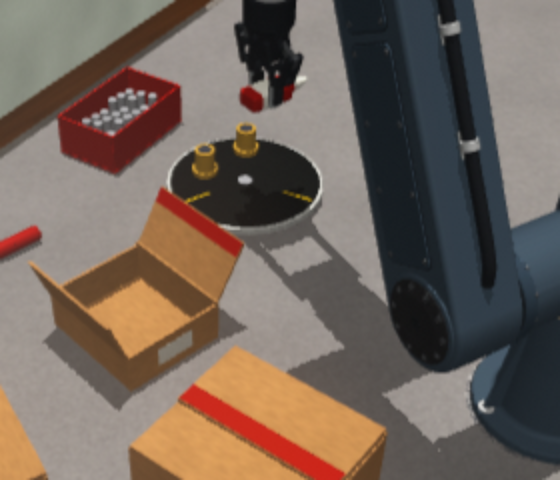

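The bottle is held (crop pixel (268,97)) and both bushings are still standing at (205,160) and (246,138). Moving over the carton.

{"api": "jog_arm", "payload": {"increments": "0 0 -0.022 0.067 -0.03 0 30; 0 0 -0.045 0.134 -0.06 0 30; 0 0 -0.067 0.2 -0.09 0 30; 0 0 -0.09 0.267 -0.12 0 30; 0 0 -0.112 0.334 -0.15 0 30; 0 0 -0.134 0.4 -0.18 0 30; 0 0 -0.157 0.467 -0.21 0 30; 0 0 -0.179 0.534 -0.24 0 30; 0 0 -0.202 0.6 -0.27 0 30; 0 0 -0.224 0.668 -0.3 0 30; 0 0 -0.247 0.735 -0.33 0 30; 0 0 -0.2687 0.801 -0.357 0 30"}}

```text
time: 6.1
tool_pos: [529.4, 194.2, 200.1]
tool_rot: [-179.9, -0.2, 165.2]
ft_force: [1.4, 0.4, -0.2]
finger_gap: 39.1
grip_force: 60.3
```

{"api": "jog_arm", "payload": {"increments": "0 0 0 0 0 0 30; 0 0 0 0 0 0 30; 0 0 0 0 0 0 30"}}

```text
time: 6.4
tool_pos: [530.3, 192.3, 201.0]
tool_rot: [-179.9, -0.1, 164.8]
ft_force: [-0.4, 0.6, -1.3]
finger_gap: 38.9
grip_force: 60.5
```

Run:
```python
from h import *
s=manip.observe(); p=s['tool_pos'];print(p,s['tool_rot'],s['finger_gap'],s['joint_positions'],c2w(-15,0,0))
print(rel(p,s['tool_rot'][2],c2w(-15,0,9),164.94))
K,W=cam('wrist'); im,d=manip.grab_frame('wrist'); cv2.imwrite('pics/w2.png',im)
P=pts(K,W,d); z=P[...,2]; m=(abs(z-4)<5)&(np.linalg.norm(P[...,:2]-[544,190],axis=-1)<115)
print(z[m].shape)
```

```text
[530.26231295 192.26865002 201.04292255] [-1.79923083e+02 -1.16809617e-01  1.64817504e+02] 38.87589734462839 [ 8.59321778e+00  2.77556111e+01  9.26807377e+01 -2.69817786e-02
  5.97015596e+01 -6.62107241e+01] [530.01518607 193.49745627   0.        ]
wz -0.0003 xyz 0.0014 0.0028 0.4801
(17012,)
```

View pics/w2.png

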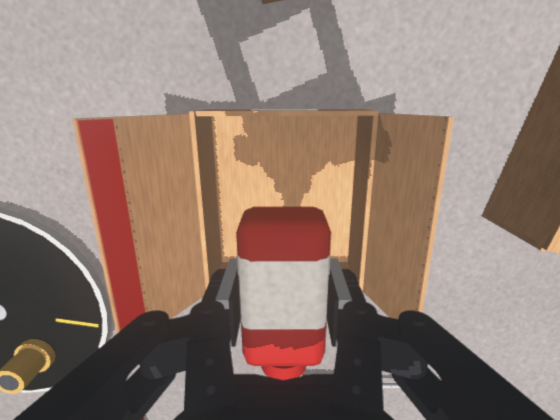

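Wrist view: the bottle (284,285) is centred between the striped flap (100,220) and the plain flap (410,200), so I'm lowering it.

{"api": "jog_arm", "payload": {"increments": "0 0 0 0 0.002 0.08 30; 0 0 0 0 0.002 0.16 30; 0 0 0 0 0.002 0.24 30; 0 0 0 0 0.002 0.31 30; 0 0 0 0 0.002 0.37 30; 0 0 0 0 0.002 0.415 30; 0 0 0 0 0.002 0.445 30; 0 0 0 0 0.002 0.465 30; 0 0 0 0 0.002 0.475 30; 0 0 0 0 0.002 0.48 30; 0 0 0 0 0.002 0.482 30; 0 0 0 0 0.002 0.482 30"}}

```text
time: 7.65
tool_pos: [531.5, 194.0, 9.9]
tool_rot: [180.0, 0.1, 164.9]
ft_force: [-0.4, -0.2, -0.5]
finger_gap: 39.0
grip_force: 60.4
```

{"api": "jog_arm", "payload": {"increments": "0 0 0 0 0 0.001 30; 0 0 0 0 0 0.002 30; 0 0 0 0 0 0.002 30"}}

```text
time: 7.95
tool_pos: [531.1, 194.0, 8.7]
tool_rot: [180.0, 0.0, 164.9]
ft_force: [0.0, -0.0, -1.0]
finger_gap: 39.0
grip_force: 60.4
```

{"api": "jog_arm", "payload": {"increments": "0 0 0 0 0 0.002 30; 0 0 0 0 0 0.004 30; 0 0 0 0 0 0.004 30; 0 0 0 0 0 0.004 40; 0 0 0 0 0 0.004 44; 0 0 0 0 0 0.004 50; 0 0 0 0 0 0.004 58; 0 0 0 0 0 0.004 62; 0 0 0 0 0 0.004 62; 0 0 0 0 0 0.004 62"}}

```text
time: 8.95
tool_pos: [531.1, 193.9, 6.9]
tool_rot: [180.0, 0.0, 164.9]
ft_force: [-0.3, -0.7, -0.6]
finger_gap: 62.2
grip_force: 0.0
```

{"api": "jog_arm", "payload": {"increments": "0 0 0 0 0 -0.02 62; 0 0 0 0 0 -0.05 62; 0 0 0 0 0 -0.12 62; 0 0 0 0 0 -0.22 62; 0 0 0 0 0 -0.34 62; 0 0 0 0 0 -0.46 62; 0 0 0 0 0 -0.52 30; 0 0 0 0 0 -0.52 0; 0 0 0 0 0 -0.52 0; 0 0 0 0 0 -0.52 0"}}

```text
time: 9.95
tool_pos: [529.8, 193.7, 214.0]
tool_rot: [-179.9, -0.1, 164.9]
ft_force: [0.3, 0.4, -0.4]
finger_gap: 3.8
grip_force: 0.0
```

Run:
```python
from h import *
s=manip.observe(); p=s['tool_pos'];y=s['tool_rot'][2];print(s['time'],p,y,s['finger_gap'])
K,W=cam('wrist'); im,d=manip.grab_frame('wrist'); cv2.imwrite('pics/w3.png',im)
P=pts(K,W,d); q=P[(np.linalg.norm(P[...,:2]-[540,190],axis=-1)<60)&(d>0)]
hsv=cv2.cvtColor(im,cv2.COLOR_BGR2HSV); z=P[...,2]
red=((hsv[...,0]<8)|(hsv[...,0]>172))&(hsv[...,1]>130)&(np.linalg.norm(P[...,:2]-[540,190],axis=-1)<70)
print('red',np.median(P[red],0),np.percentile(z[red],[5,50,95]))
# plain flap path, approx carton coords via tool-rel
H=79;
import math
print('from',p)
def tip(side,th,r,n):
    t=math.radians(th)
    if side>0: return c2w(0,79-r*math.cos(t)+n*math.sin(t),64+r*math.sin(t)+n*math.cos(t))
    return c2w(0,-79+r*math.cos(t)-n*math.sin(t),69+r*math.sin(t)+n*math.cos(t))
a=c2w(0,150,p[2]); b=c2w(0,150,115)
print('out',rel(p,y,a,y),'down',rel(a,y,b,y))
for th in (110,100,90,80,70,60,50,40,30,20,10,0):
    n=4+18*math.sin(math.radians(th)) 
    g=tip(1,th,58,n); print(th,rel(b,y,g,y),g.round(0))
```

```text
9.95 [529.81455564 193.69259912 213.95142759] 164.90151445307873 3.776824224857162
red [545.93235675 194.18503469  30.93598537] [25.28680331 30.93598537 32.71280379]
from [529.81455564 193.69259912 213.95142759]
out wz 0.0000 xyz -0.0379 0.3747 0.0000 down wz 0.0000 xyz 0.0000 0.0000 0.2474
110 wz 0.0000 xyz -0.0001 -0.0788 0.0091 [575. 304. 111.]
100 wz 0.0000 xyz -0.0001 -0.0988 -0.0059 [573. 296. 117.]
90 wz 0.0000 xyz -0.0001 -0.1225 -0.0175 [571. 287. 122.]
80 wz 0.0000 xyz -0.0001 -0.1492 -0.0247 [568. 277. 125.]
70 wz 0.0000 xyz -0.0001 -0.1780 -0.0266 [565. 266. 126.]
60 wz 0.0000 xyz -0.0001 -0.2076 -0.0226 [562. 254. 124.]
50 wz 0.0000 xyz -0.0002 -0.2366 -0.0122 [559. 243. 120.]
40 wz 0.0000 xyz -0.0002 -0.2636 0.0045 [556. 233. 113.]
30 wz 0.0000 xyz -0.0002 -0.2868 0.0269 [554. 224. 104.]
20 wz 0.0000 xyz -0.0002 -0.3051 0.0540 [552. 217.  93.]
10 wz 0.0000 xyz -0.0002 -0.3172 0.0848 [551. 212.  81.]
0 wz 0.0000 xyz -0.0002 -0.3225 0.1175 [550. 210.  68.]
```

View pics/w3.png

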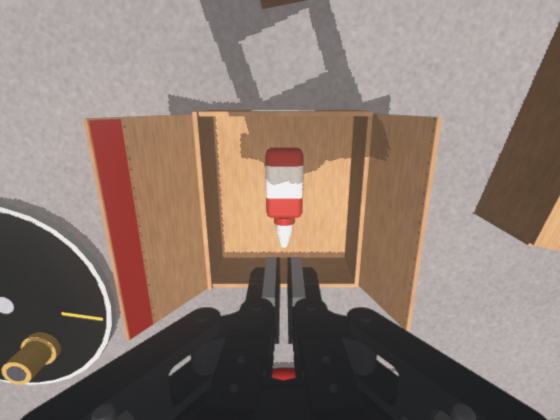

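The bottle lies flat in the carton at (284,190), top at z about 32. Next is the plain flap: go outside it, lower, then sweep over.

{"api": "jog_arm", "payload": {"increments": "0 0 0 -0.02 0.12 0 0; 0 0 0 -0.038 0.24 0 0; 0 0 0 -0.038 0.33 0 0; 0 0 0 -0.038 0.35 0 0; 0 0 0 -0.038 0.35 0.05 0; 0 0 0 -0.038 0.35 0.12 0; 0 0 0 -0.038 0.35 0.18 0; 0 0 0 -0.038 0.35 0.23 0; 0 0 0 -0.038 0.35 0.247 0; 0 0 0 -0.038 0.35 0.247 0; 0 0 0 -0.038 0.35 0.247 0"}}

```text
time: 11.1
tool_pos: [582.6, 324.9, 116.4]
tool_rot: [180.0, 0.0, 164.9]
ft_force: [-0.4, -0.6, 0.4]
finger_gap: 0.1
grip_force: 0.0
```

{"api": "jog_arm", "payload": {"increments": "0 0 0 0 -0.027 0.009 0; 0 0 0 0 -0.054 0.009 0; 0 0 0 0 -0.074 -0.006 0; 0 0 0 0 -0.098 -0.018 0; 0 0 0 0 -0.124 -0.025 0; 0 0 0 0 -0.153 -0.027 0; 0 0 0 0 -0.183 -0.023 0; 0 0 0 0 -0.212 -0.012 0; 0 0 0 0 -0.239 0.005 0; 0 0 0 0 -0.262 0.027 0; 0 0 0 0 -0.28 0.054 0; 0 0 0 0 -0.292 0.085 0"}}

```text
time: 12.3
tool_pos: [551.4, 211.5, 81.0]
tool_rot: [-180.0, -0.0, 164.9]
ft_force: [0.6, 0.4, 0.8]
finger_gap: 0.5
grip_force: 0.2
```

{"api": "jog_arm", "payload": {"increments": "0 0 0 0 -0.004 0.02 0; 0 0 0 0 -0.004 0.028 0; 0 0 0 0 -0.004 0.03 0; 0 0 0 0 -0.004 0.03 0; 0 0 0 0 -0.004 0.03 0"}}

```text
time: 12.8
tool_pos: [551.7, 211.2, 70.5]
tool_rot: [180.0, 0.0, 164.9]
ft_force: [0.7, 0.5, -0.6]
finger_gap: -0.3
grip_force: 0.0
```

{"api": "jog_arm", "payload": {"increments": "0 0 0 0 0 0.004 0; 0 0 0 0 0 0.006 0; 0 0 0 0 0 0.006 0; 0 0 0 0 0 -0.05 0; 0 0 0 0 0 -0.15 0; 0 0 0 0 0 -0.25 0; 0 0 0 0 0 -0.35 0; 0 0 0 0 0 -0.37 0; 0 0 0 0 0 -0.37 0"}}

```text
time: 13.7
tool_pos: [552.3, 211.0, 220.0]
tool_rot: [179.9, 0.2, 164.9]
ft_force: [0.2, -0.0, -0.2]
finger_gap: 0.3
grip_force: 0.0
```

Run:
```python
from h import *
import math
s=manip.observe(); p=s['tool_pos'];y=s['tool_rot'][2];print(s['time'],p,y)
K,W=cam('wrist'); im,d=manip.grab_frame('wrist'); cv2.imwrite('pics/w4.png',im); P=pts(K,W,d)
a=np.radians(-15.06); C=(P[...,:2]-[544.5,189.6])@np.array([[np.cos(a),-np.sin(a)],[np.sin(a),np.cos(a)]])
for yy in (15,30,50,70): 
    m=(abs(C[...,1]-yy)<4)&(abs(C[...,0]+50)<20)&(d>0); print(yy,np.median(P[m][:,2]))
a=c2w(0,-165,p[2]); b=c2w(0,-165,120)
print('out',rel(p,y,a,y),'down',rel(a,y,b,y))
for th in (122,112,100,90,80,70,60,50,40,30,20,10,0):
    t=math.radians(th); n=4+18*math.sin(t); r=66
    g=c2w(0,-79+r*math.cos(t)-n*math.sin(t),69+r*math.sin(t)+n*math.cos(t)); print(th,rel(b,y,g,y),g.round(0))
```

```text
13.7 [552.26098205 210.96770648 220.04890898] 164.90552169825415
15 67.60634051199969
30 67.59417548023782
50 67.64311357780747
70 67.70411565405007
out wz 0.0000 xyz 0.0046 -0.4691 0.0000 down wz 0.0000 xyz 0.0000 0.0000 0.2501
122 wz 0.0000 xyz 0.0001 0.0867 0.0131 [511.  64. 115.]
112 wz 0.0000 xyz 0.0001 0.1052 -0.0061 [513.  71. 122.]
100 wz 0.0000 xyz 0.0001 0.1329 -0.0256 [515.  82. 130.]
90 wz 0.0000 xyz 0.0001 0.1600 -0.0375 [518.  92. 135.]
80 wz 0.0000 xyz 0.0001 0.1902 -0.0444 [521. 104. 138.]
70 wz 0.0000 xyz 0.0001 0.2223 -0.0454 [525. 116. 138.]
60 wz 0.0000 xyz 0.0002 0.2551 -0.0399 [528. 129. 136.]
50 wz 0.0000 xyz 0.0002 0.2870 -0.0275 [531. 141. 131.]
40 wz 0.0000 xyz 0.0002 0.3164 -0.0084 [535. 152. 123.]
30 wz 0.0000 xyz 0.0002 0.3416 0.0169 [537. 162. 113.]
20 wz 0.0000 xyz 0.0002 0.3614 0.0472 [539. 170. 101.]
10 wz 0.0000 xyz 0.0002 0.3744 0.0813 [541. 175.  87.]
0 wz 0.0000 xyz 0.0002 0.3800 0.1175 [541. 177.  73.]
```

View pics/w4.png

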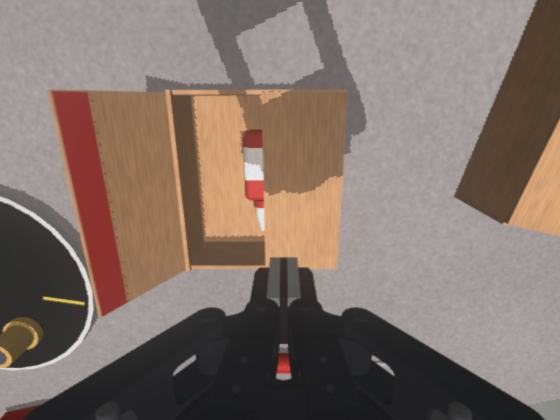

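The plain flap is flat: its free edge is at column 264 and it reads 67.6 mm across. Next is the striped flap (80,190).

{"api": "jog_arm", "payload": {"increments": "0 0 0 0.004 -0.1 0 0; 0 0 0 0.004 -0.22 0 0; 0 0 0 0.004 -0.34 0 0; 0 0 0 0.004 -0.44 0 0; 0 0 0 0.004 -0.469 0 0; 0 0 0 0.004 -0.469 0.03 0; 0 0 0 0.004 -0.469 0.09 0; 0 0 0 0.004 -0.469 0.16 0; 0 0 0 0.004 -0.469 0.22 0; 0 0 0 0.004 -0.469 0.248 0; 0 0 0 0.004 -0.469 0.25 0; 0 0 0 0.004 -0.469 0.25 0"}}

```text
time: 14.95
tool_pos: [501.0, 30.4, 117.9]
tool_rot: [180.0, -0.0, 164.9]
ft_force: [0.6, -0.3, -0.6]
finger_gap: 0.0
grip_force: 0.0
```

{"api": "jog_arm", "payload": {"increments": "0 0 0 0 0.04 0.01 0; 0 0 0 0 0.08 0.01 0; 0 0 0 0 0.105 -0.006 0; 0 0 0 0 0.133 -0.026 0; 0 0 0 0 0.16 -0.038 0; 0 0 0 0 0.19 -0.044 0; 0 0 0 0 0.222 -0.045 0; 0 0 0 0 0.255 -0.04 0; 0 0 0 0 0.287 -0.028 0; 0 0 0 0 0.316 -0.008 0; 0 0 0 0 0.342 0.017 0; 0 0 0 0 0.361 0.047 0"}}

```text
time: 16.15
tool_pos: [538.6, 170.5, 98.1]
tool_rot: [-180.0, -0.0, 164.9]
ft_force: [-0.2, -0.9, 0.1]
finger_gap: -0.2
grip_force: 0.2
```

{"api": "jog_arm", "payload": {"increments": "0 0 0 0 0.013 0.034 0; 0 0 0 0 0.018 0.055 0; 0 0 0 0 0.018 0.066 0; 0 0 0 0 0.018 0.07 0; 0 0 0 0 0.018 0.07 0; 0 0 0 0 0.018 0.07 0; 0 0 0 0 0.018 0.02 0; 0 0 0 0 0.018 -0.08 0; 0 0 0 0 0.018 -0.18 0; 0 0 0 0 0.018 -0.28 0; 0 0 0 0 0.018 -0.3 0; 0 0 0 0 0.018 -0.3 0"}}

```text
time: 17.35
tool_pos: [541.4, 176.2, 221.0]
tool_rot: [179.9, 0.2, 164.9]
ft_force: [0.7, 0.3, 0.3]
finger_gap: -0.1
grip_force: 0.0
```

Run:
```python
from h import *
s=manip.observe(); print(s['time'],s['tool_pos'],s['ft_force'])
K,W=cam('wrist'); im,d=manip.grab_frame('wrist'); P=pts(K,W,d)
i2,_=manip.grab_frame('side'); cv2.imwrite('pics/end.png',i2[100:300,150:420].repeat(2,0).repeat(2,1))
a=np.radians(-15.06); C=(P[...,:2]-[544.5,189.6])@np.array([[np.cos(a),-np.sin(a)],[np.sin(a),np.cos(a)]])
for yy in (-70,-40,-20,0,8,20,40,70): 
    m=(abs(C[...,1]-yy)<3)&(abs(C[...,0]+50)<20)&(d>0); print(yy,np.median(P[m][:,2]))
```

```text
17.35 [541.38651504 176.22567996 220.98683611] [0.73100387 0.31220738 0.30142922]
-70 72.57613460921013
-40 72.59093876608497
-20 72.59084024202448
0 73.23380051400554
8 73.25726926090636
20 67.56306160558535
40 67.5598995958249
70 67.58349407550827
```

View pics/end.png

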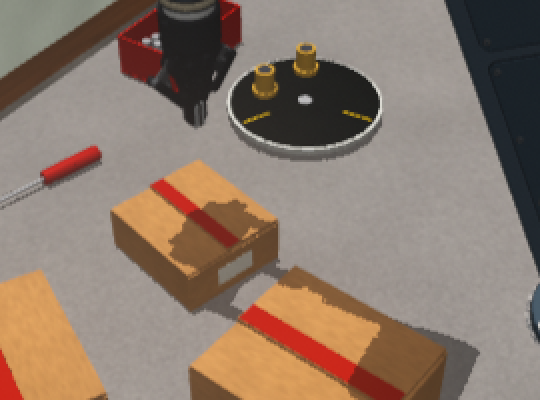

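The carton at (195,230) is shut with the stripe on top, and both bushings stand at (265,80) and (306,60). Handing in.

```bash
python3 -c "
from station import manip
print(manip.job_done())"
```

```text
the job is handed in; nothing more can be done
None
```

I handed the job in at about 17.5 s. The bottle lies flat in the carton, the plain flap is shut with the striped flap shut over it, and both bushings are still standing on the turntable; the hand-in call gave no verdict.

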